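# Pump a bench clamp up onto a glued plinth and hold the squeeze

### The arm

A 6-joint arm with a two-finger parallel gripper is mounted at the origin on a cart in front of the work surface, level with it; the furniture and walls round the work are solid. World frame = base frame: x ahead of the robot, y to its left, z up, the work surface at z = 0. Lengths are in m, angles in rad, forces in N, time in s.
With the tool pointing down it reaches from about 0.35 to 0.95 m from the base axis. Payload 17.4 kg.
Tool frame: the origin (TCP) lies at the very end of the fingers, on their centre line; the grasp point (between the pads) lies 19 mm behind it (manip.hold_point_z is the distance from the TCP to the grasp point, in m); z points along the fingers, y is the line along which they close (so a half turn about z gives the same grasp; the last joint's range is limited). The gripper opens to 93 mm and grips with 3 to 60 N. Pads are 15 mm wide; open, the fingers measure 128 mm over their backs; the gripper's body (75 mm by 188 mm) begins 65 mm behind the grasp point.
Start: joints at [-1.186, 0.116, 1.442, -0, 1.584, -0.038], TCP at [0.277, -0.616, 0.196] pointing down, gripper open.
Joint ranges: [-2.83, 2.83], [-0.83, 2.19], [0.07, 2.5], [-1.14, 4.28], [0.01, 3], [-2.97, 2.97]. Speed limits (rad/s): [1.89, 1.89, 2.22, 3.14, 3.14, 3.14].

### API

Orientations are given as a unit quaternion [w, x, y, z].
In Python, from rig import manip, imaging, spotter gives the robot as it stands.
- The arm moves only by the tool move_arm, never from a script. Its argument "targets" is one flat list of numbers, 7 for each row, row after row: the shift along the world's x, y, z in m, then the turn, a rotation vector about the world's x, y, z in degrees, then the closure in counts, from 0 (fully open) to 255 (shut). In form: [tx, ty, tz, ax, ay, az, gripper, tx, ty, tz, ax, ay, az, gripper, ...]. A call has 1 to 5 rows; each row is the pose to reach, as a shift and turn from the pose commanded when the call began; what a row does not reach only later rows make up. A row lasts 1/12 s, in which the tool goes at most 41.7 mm and 7.16 degrees, less where a joint would pass 70% of its speed; a pose out of reach is approached as far as the arm can. A call with a gripper value outside its range is refused whole. The fingers move at their own pace and stop on an object; the grip force is fixed at half the most. Time passes only in rows, so rows that repeat a pose let the fingers close. It gives the time, the measured TCP pose, the force, the opening and the grip force at its end, in the units of the state.
- manip.sense(): the state, without advancing time (a new reading comes with each control period).
- imaging.grab_frame(name): name is "side" or "top"; returns a dict with "img" (420x560x3 uint8, blue, green, red), "depth" (420x560 float32, m along the optical axis (not along the pixel's ray), 0 where there is no reading), "fx", "fy", "cx", "cy" (pixels), "R" (3x3) and "t" (3): a world point X has camera coordinates R X + t. Camera axes: x right, y down, z forward; pixel columns grow to the right and rows downward; lengths in m; the calibration is good to about 2 mm. A picture is of the moment at which its call begins.
- manip.hand_in(): hands the job in; it is judged then, once.
Trained networks look in the newest picture that a camera, given by its name, has taken for a name from the list of things; names that differ only in an ending like _2 or _b are one class to them, and where a whole thing is asked for, a point or a joint stands for the part that bears it (a point fixed in the world has none). Each returns a list of dicts, best first, with "score" (0 to 1); they miss things now and then, are a little off and sometimes report something else, mostly with a low value. They report only what shows in the picture. A call takes as long as a camera call. They do not tell look-alikes from the thing itself.
- spotter.outline_of(thing, camera): "region" (420x560 bool, what is visible of it) and "box" ([left, top, width, height] in pixels, round what is visible of it).
The state is a dict: "clock": time; "joint_pos": joint angles; "qd": joint speeds; "joint_efforts": joint torques, N m; "position": TCP position; "orientation": TCP orientation; "force": force on the tool from outside, world axes, zero at the start; "torque": the same for the moment, N m; "finger_gap": finger opening in m; "gripper_force": force on a finger pad.
Only numpy, scipy, OpenCV 4.12 (cv2) and the standard library are available. Lean on these libraries where they do the work, as an engineer would, in place of code of your own. Each camera call takes 0.05 s, during which the arm holds its last target. There are 200 camera calls.

### The job

The two boards of the wooden plinth are freshly glued and stand in the little bench clamp. Turn the black lock knob anticlockwise (seen from above) to its stop, so that the push bar is free, then squeeze and release the orange trigger against the blue handle again and again until the sprung nose presses the block against the fixed jaw. Stop with the trigger still squeezed so that the yellow band of the nose has gone in and the red band is still wholly showing - pushing most of the red band in, even for a moment, crushes the joint - and finish while holding the trigger like that; leave the paint bottle, the jar and the putty tin alone.

Things in the scene. Friction and masses are not known exactly. Their poses are not given: they have to be found in the camera images.
- clamp: Bench clamp fixed to the worktop, grey base 345 x 84 x 12 mm. Origin on the worktop below the handle; x along the push bar towards the fixed jaw, z up. In mm: blue handle slab x 4-18, 28 wide, top z 154; orange trigger in front, pivot x 46, z 80, 10 thick, 22 wide, top z 146; cheeks beside it up to z 90, so grip both at z 110-140, along x. Lock knob x 135, jaw face x 275.
- handle_back (a point): Point on the back face (the side away from the trigger) of the fixed blue handle at the height to grip, z 125 mm. Axes as the clamp's.
- trigger_pad (a point): Point on the front face of the orange trigger, 45 mm from its pivot. At rest it is 58 mm from handle_back along the clamp's x, fully squeezed about 35 mm. A finger on it pulls it towards the handle.
- trigger (a joint): Trigger angle, rad: 0 released, 0.53 fully squeezed; light return spring (2-3 N). A pawl drives the toothed bar 24 mm per rad; first up to 4 mm of play to catch a tooth, so a full stroke gives 8 to 12 mm. On release the bar stays by 3.5 N of friction only: a nose pressed in over 3.5 mm pushes it back.
- bar (a joint): How far the push bar has advanced, m, 0 to 0.056; starts between 0 and 0.014. Pushes towards the fixed jaw.
- nose (a joint): How far the sprung nose at the front of the bar is pressed in, m: 0 free, 0.016 bottomed; spring 1 N per mm. From the steel bush outwards it shows a yellow band (goes in over 0 to 5 mm), a green band (5 to 12 mm) and a red band (12 to 16 mm).
- nose_face (a point): Centre of the front face of the nose's black rubber pad (30 mm diameter), 36 mm above the worktop; x towards the block.
- lock_knob (a joint): Angle of the black lock knob, rad: 0 locked, grows anticlockwise seen from above to 1.5 at its stop; starts at 0 to 0.2. Below about 0.9 its bolt stops the bar at 0.016 m, well short of the block; do not pump before it is free. Turning takes about 0.12 N m.
- knob_grip (a point): On the knob's upright axis, 88 mm above the worktop, the height to grip: an upright wing 36 mm long, 11 mm thick, 70 to 102 mm above the worktop, over a round flange 36 mm wide (64 to 70 mm). x lies along the wing and turns with the knob; grip across it, along the point's y.
- block_center (a point): Centre of the loose plinth block of two glued boards (dark and lighter wood, pale glue line), 50 mm along the clamp's x, 60 wide, 46 tall, 0.15 kg; it stands on the clamp's base plate between nose and fixed jaw, a few mm from the jaw. Axes nearly as the clamp's.
- anvil_face (a point): Centre of the fixed jaw's rubber face, at nose height; the block ends up against it. Axes as the clamp's (x points into the jaw).
- dropper_red: Bystander: red dropper paint bottle, 26 mm diameter, 84 mm tall, standing. Origin under its centre.
- jar_kit: Bystander: small white-capped paint jar, 39 mm diameter, 63 mm tall, standing. Origin under its centre.
- putty_tin: Bystander: flat round tin, 63 mm diameter, 21 mm tall. Origin under its centre.
Things that resemble listed ones, but are neither listed nor needed, are in the scene too. Leave any green or turquoise look-alike of the part that bears block_center alone.

How it is judged:
By the outcome, as a careful person would: the job done as asked, in the order asked, and still so for the second after the job is handed in, while the arm keeps its last pose, push and grip.
It also fails if it takes over 67 s, if anything falls off the work surface, if the arm or the gripper's body presses on something with over 40 N, if the wrist force passes 120 N, or if a joint passes its speed limit or range.

## Working session

There is one attempt and no reset: what is moved stays moved. The work goes in short steps, Python scripts to look and compute and a tool call to move; the robot and the scene stay as the last step left them, time stands still between calls to the robot, and variables do not carry over. Pictures are saved under pics/ and viewed, at most 10 in all, crops included, and the job is handed in when it is done.

Besides the shell and the picture viewer there is one more tool, called after ">>>" as a command line: name --argument value ..., lists and objects as JSON in quotes. move_arm: Moves the arm, as the interface text tells. Its arguments: {"type":"object","properties":{"targets":{"type":"array","items":{"type":"number"}}},"required":["targets"]}

```bash
mkdir -p pics
python3 - <<'E'
from rig import manip, imaging, spotter
import cv2,numpy as np
for c in("top","side"):
    f=imaging.grab_frame(c); cv2.imwrite(f"pics/{c}0.png",f["img"]); np.savez(f"/tmp/{c}0.npz",**f)
    print(c,f["fx"],f["R"].round(3).tolist(),f["t"].round(3))
s=manip.sense(); print(s, manip.hold_point_z)
E
```

```text
top 544.9188589487252 [[-0.001, -1.0, -0.001], [-0.986, 0.001, -0.169], [0.169, 0.001, -0.986]] [-0.27   0.551  1.409]
side 503.3087254480261 [[0.999, -0.045, -0.005], [-0.033, -0.656, -0.754], [0.03, 0.753, -0.657]] [-0.559 -0.072  1.398]
{'clock': 0.1, 'joint_pos': array([-1.18581164e+00,  1.16419897e-01,  1.44219231e+00, -1.79000821e-05,
        1.58395455e+00, -3.78024377e-02]), 'qd': array([ 0.00090054, -0.00012335, -0.00188861, -0.00049835,  0.0018888 ,
        0.00051398]), 'joint_efforts': array([ 2.54171959e-03, -7.22888947e+01, -6.23866510e+01,  7.80296233e-02,
        2.27455673e-02, -6.17133173e-05]), 'position': array([ 0.27686787, -0.61539405,  0.19489504]), 'orientation': array([-4.78184425e-04,  9.77739371e-01,  2.09822509e-01, -9.29384124e-05]), 'force': array([-0.2528021 , -0.64529068,  0.58609873]), 'torque': array([0.01913344, 0.05232549, 0.00904973]), 'gripper_force': 0.0, 'finger_gap': 0.09337827720032524} 0.0188
```

View pics/top0.png

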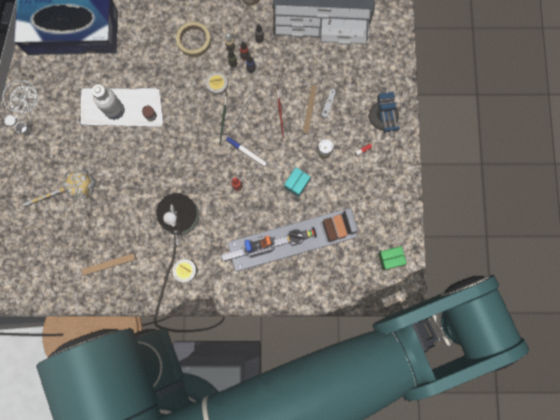

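View pics/side0.png

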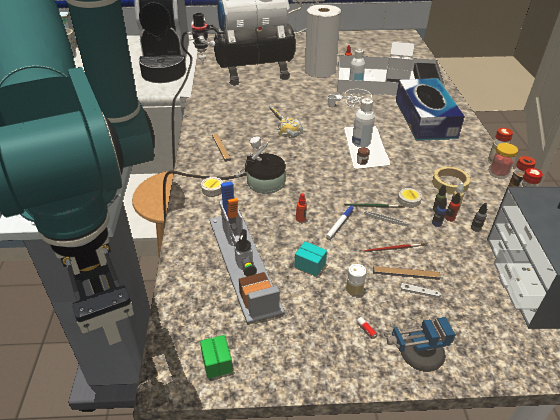

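```bash
cat > h.py <<'E'
import numpy as np,cv2
def cloud(f):
    d=f["depth"]; v,u=np.indices(d.shape)
    P=np.stack([(u-f["cx"])/f["fx"]*d,(v-f["cy"])/f["fy"]*d,d],-1)
    W=(P-f["t"])@f["R"]; W[d<=0]=np.nan
    return W
def proj(f,X):
    c=np.asarray(X)@f["R"].T+f["t"]; return np.stack([c[...,0]/c[...,2]*f["fx"]+f["cx"],c[...,1]/c[...,2]*f["fy"]+f["cy"]],-1)
E
python3 - <<'E'
from rig import manip, imaging, spotter
import cv2,numpy as np
from h import *
F={c:imaging.grab_frame(c) for c in("top","side")}
for c in F:
    f=F[c];W=cloud(f);hsv=cv2.cvtColor(f["img"],cv2.COLOR_BGR2HSV)
    for n in("clamp","trigger","lock_knob","block_center","handle_back","nose"):
        for o in spotter.outline_of(n,c)[:2]:
            P=W[o["region"]];P=P[~np.isnan(P[:,0])]
            print(c,n,round(o["score"],2),o["box"],len(P),np.median(P,0).round(3),P[:,2].max().round(3) if len(P) else 0)
            if n=="clamp" and o["score"]>.5:
                B=P[(P[:,2]>0.004)&(P[:,2]<0.02)]
                print("  rect",cv2.minAreaRect((B[:,:2]*1000).astype(np.float32)))
                for zr in((.145,.165),(.135,.15),(.09,.11),(.04,.08)):
                    Q=P[(P[:,2]>zr[0])&(P[:,2]<zr[1])]; print("  z",zr,len(Q),Q.mean(0).round(4) if len(Q) else 0)
    img=f["img"]; 
    x0,y0,w,h=(215,200,150,75) if c=="top" else (200,170,100,160)
    k=5 if c=="top" else 3.7
    cv2.imwrite(f"pics/{c}1.png",cv2.resize(img[y0:y0+h,x0:x0+w],None,fx=k,fy=k,interpolation=cv2.INTER_CUBIC))
E
```

```text
top clamp 0.67 [320.6, 217.2, 30.0, 26.4] 459 [ 0.509 -0.411  0.056] 0.065
  rect ((508.02227783203125, -439.62994384765625), (12.368319511413574, 47.649009704589844), 78.95659637451172)
  z (0.145, 0.165) 0 0
  z (0.135, 0.15) 0 0
  z (0.09, 0.11) 0 0
  z (0.04, 0.08) 434 [ 0.5098 -0.4102  0.0562]
top clamp 0.62 [219.8, 210.2, 139.2, 61.9] 3258 [ 0.474 -0.277  0.014] 0.157
  rect ((484.4228515625, -297.23138427734375), (83.58341979980469, 341.6995544433594), 15.789658546447754)
  z (0.145, 0.165) 74 [ 0.4554 -0.1948  0.1505]
  z (0.135, 0.15) 64 [ 0.4612 -0.2166  0.1449]
  z (0.09, 0.11) 106 [ 0.4745 -0.2675  0.0984]
  z (0.04, 0.08) 766 [ 0.4836 -0.3001  0.0556]
top trigger 0.37 [220.1, 208.4, 136.5, 64.1] 3551 [ 0.475 -0.277  0.013] 0.157
top lock_knob 0.47 [293.2, 230.2, 10.6, 13.4] 145 [ 0.484 -0.305  0.075] 0.11
top block_center 0.85 [323.0, 217.7, 26.6, 23.1] 467 [ 0.509 -0.409  0.056] 0.065
top block_center 0.71 [380.9, 248.3, 24.2, 22.6] 460 [ 0.431 -0.562  0.044] 0.056
top handle_back 0.66 [223.4, 209.6, 133.7, 62.9] 3601 [ 0.475 -0.28   0.013] 0.157
top nose 0.41 [310.8, 2
[... 281 characters left out ...]
1875), 15.602404594421387)
  z (0.145, 0.165) 75 [ 0.4595 -0.2027  0.1505]
  z (0.135, 0.15) 113 [ 0.4627 -0.2156  0.1426]
  z (0.09, 0.11) 211 [ 0.4703 -0.2532  0.0987]
  z (0.04, 0.08) 1234 [ 0.5008 -0.3554  0.0597]
side trigger 0.5 [230.0, 198.6, 8.2, 30.1] 238 [ 0.466 -0.231  0.112] 0.15
side lock_knob 0.67 [236.2, 229.9, 14.8, 19.6] 206 [ 0.49  -0.315  0.078] 0.107
side block_center 0.77 [199.0, 334.6, 33.6, 41.0] 1039 [ 0.435 -0.579  0.047] 0.053
side block_center 0.64 [292.3, 243.6, 32.8, 36.7] 775 [ 0.642 -0.325  0.045] 0.053
side handle_back 0.61 [209.8, 181.5, 75.9, 139.8] 3879 [ 0.482 -0.313  0.039] 0.159
side nose 0.34 [210.9, 181.0, 74.6, 137.6] 4056 [ 0.483 -0.315  0.037] 0.159
```

View pics/top1.png

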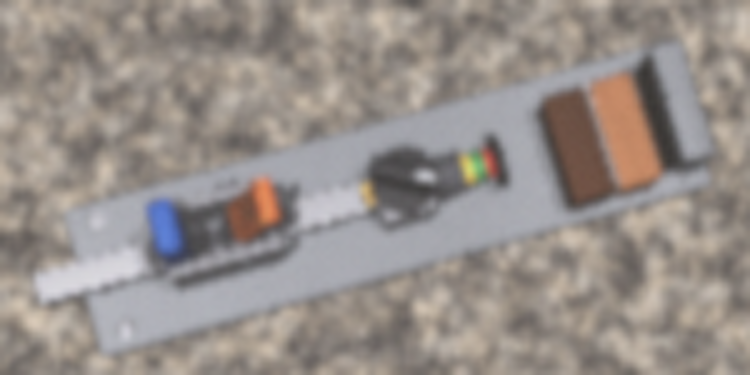

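View pics/side1.png

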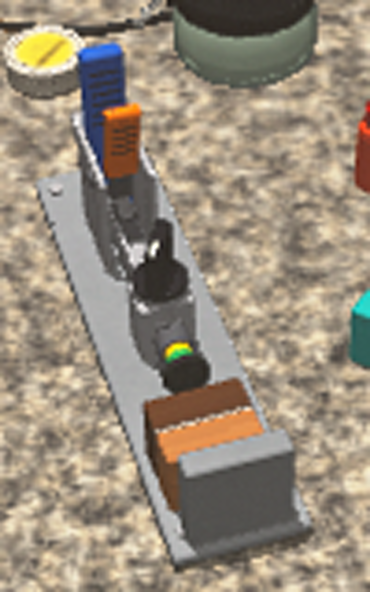

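Run:
```python
import cv2,numpy as np
from h import *
a=np.radians(-74.3); ex=np.array([np.cos(a),np.sin(a)]); ey=np.array([-ex[1],ex[0]]); c0=np.array([.4845,-.297])
for c in("top","side"):
    f=dict(np.load(f"/tmp/{c}0.npz")); W=cloud(f); hsv=cv2.cvtColor(f["img"],cv2.COLOR_BGR2HSV)
    d=W[...,:2]-c0; x=d@ex; y=d@ey; z=W[...,2]; H,S,V=hsv[...,0],hsv[...,1],hsv[...,2]
    near=(abs(x)<.22)&(abs(y)<.06)
    def rep(n,m):
        m=m&near
        if m.sum()<3: print(c,n,"none");return
        v,u=np.nonzero(m)
        q=lambda A:np.percentile(A[m]*1000,[3,50,97]).round(1)
        print(c,n,m.sum(),"x",q(x),"y",q(y),"z",q(z),"px",u.mean().round(1),v.mean().round(1))
    blue=(H>100)&(H<130)&(S>130); orange=(H<18)&(S>170)
    rep("blue top",blue&(z>.145)); rep("blue",blue&(z>.09)); rep("orange top",orange&(z>.135)); rep("orange 115-135",orange&(z>.115)&(z<.135))
    rep("knob top",(z>.09)&(V<90)&(S<120)&(x>-.1)&(x<.1)); rep("block",(z>.05)&(z<.066)&(S>90)&(H<20)&(x>.05))
    rep("yellow",(H>20)&(H<35)&(S>130)&(z<.07)); rep("green",(H>40)&(H<80)&(S>100)&(z<.07)); rep("red",((H>172)|(H<5))&(S>150)&(z<.07)&(z>.02)); rep("jaw",(z>.05)&(x>.12)&(S<60))
    rep("base",(z>.006)&(z<.018))
    # knob wing orientation
    m=near&(z>.088)&(z<.115)&(abs(x)<.06)&(V<100)
    p=np.stack([x[m],y[m]],1); cc=np.cov(p.T); w,v=np.linalg.eigh(cc); print("wing",m.sum(),p.mean(0).round(4),np.sqrt(w),np.degrees(np.arctan2(v[1,1],v[0,1])))
```

```text
top blue top 34 x [-117.7 -113.4 -109.3] y [-10.3  -0.2  10. ] z [148.3 152.2 157.8] px 247.9 245.2
top blue 34 x [-117.7 -113.4 -109.3] y [-10.3  -0.2  10. ] z [148.3 152.2 157.8] px 247.9 245.2
top orange top none
top orange 115-135 none
top knob top 40 x [-6.1  5.  18. ] y [-9.9  1.6  8.3] z [ 92.8 100.7 106.3] px 293.9 234.6
top block 285 x [ 96.9 123.9 140.8] y [-31.2  -6.6  20.5] z [51.8 57.2 62.7] px 336.1 227.4
top yellow none
top green none
top red none
top jaw 224 x [148.3 158.  169. ] y [-31.3  -1.9  29.2] z [54.5 72.6 79.5] px 349.9 221.1
top base 2107 x [-164.4  -15.2  149.5] y [-40.8 -12.4  40.4] z [ 6.5 11.  16.5] px 286.0 242.2
wing 45 [0.0055 0.0002] [0.00308478 0.00882879] 142.81596401215086
side blue top 41 x [-119.4 -111.4 -106.9] y [-11.1   1.8  12.8] z [151.8 155.1 157.3] px 226.5 183.9
side blue 58 x [-119.2 -111.3 -105.1] y [-12.   -3.3  12.7] z [ 93.  154.3 157.3] px 226.0 188.6
side orange top 43 x [-65.3 -59.5 -56.1] y [-9.  -1.2 10.1] z [136.6 144.6 148.1] px 232.3 201.3
side orange 115-135 19 x [-65.8 -62.9 -60.1] y [-8.3 -3.2  8. ] z [116.9 126.2 132.9] px 231.8 206.7
side knob top 77 x [-8.  14.5 27.9] y [-9.8  1.4 12.6] z [ 90.4 101.5 106.9] px 242.4 235.9
side block 433 x [ 95.7 117.  139.8] y [-33.2  -6.5  22.7] z [55.3 59.6 62.4] px 253.7 283.1
side yellow 13 x [41.7 43.9 46.9] y [-6.4  0.2  8.6] z [37.5 45.3 46.8] px 247.1 263.6
side green 13 x [48.6 50.3 58.9] y [-5.9 -0.9  7.1] z [41.1 45.7 51.7] px 247.8 265.3
side red none
side jaw 470 x [155.5 169.1 172.3] y [-29.7   0.1  30.6] z [50.9 72.5 79.6] px 263.6 296.3
side base 1578 x [-154.6    8.5  174. ] y [-39.8 -21.2  42.2] z [ 9.  13.6 17. ] px 239.8 265.3
wing 82 [0.0141 0.0006] [0.00597186 0.01370057] 163.08170902363463
```

Run:
```python
from rig import imaging
import cv2,numpy as np
from h import *
a=np.radians(-74.3); ex=np.array([np.cos(a),np.sin(a)]); ey=np.array([-ex[1],ex[0]]); O=np.array([.4511,-.1781])
for c in("top","side"):
    P=[]
    for i in range(4):
        f=imaging.grab_frame(c); W=cloud(f); d=W[...,:2]-O; x=d@ex; y=d@ey; z=W[...,2]
        m=(abs(x-.135)<.035)&(abs(y)<.03)&(z>.093)&(z<.115); P.append(np.stack([x[m],y[m],z[m]],1))
    P=np.concatenate(P); w,v=np.linalg.eigh(np.cov(P[:,:2].T)); r=cv2.minAreaRect((P[:,:2]*1000).astype(np.float32))
    print(c,len(P)/4,P.mean(0).round(4),np.sqrt(w).round(4),np.degrees(np.arctan2(v[1,1],v[0,1])),r)
    # expected silhouettes: project wing top rect at trial angles and draw
    im=cv2.resize(f["img"],None,fx=6,fy=6,interpolation=cv2.INTER_CUBIC); vis=[]
    c3=np.r_[O+ex*.135,.102]; u,v0=(proj(f,c3)*6).astype(int)
    for ang in(None,-45,-30,-15):
        k=im.copy()
        if ang is not None:
            t=a+np.radians(ang); A=np.array([np.cos(t),np.sin(t),0]);B=np.array([-A[1],A[0],0])
            q=np.array([c3+sx*.018*A+sy*.0055*B for sx,sy in((1,1),(1,-1),(-1,-1),(-1,1))])
            cv2.polylines(k,[((proj(f,q)+.5)*6-.5).astype(int)],True,(0,255,255),1)
        vis.append(k[v0-100:v0+100,u-95:u+95])
    cv2.imwrite(f"pics/w_{c}.png",np.hstack(vis))
a=cv2.imread("pics/w_top.png");b=cv2.imread("pics/w_side.png");cv2.imwrite("pics/w.png",np.vstack([a,b]))
```

```text
top 60.5 [ 0.1325 -0.0002  0.1006] [0.0032 0.0101] 151.82606795863168 ((132.73472595214844, 0.050716400146484375), (11.891521453857422, 34.67853546142578), 61.23957061767578)
side 76.25 [0.1372 0.0011 0.1016] [0.0032 0.011 ] 148.70339146320816 ((134.77992248535156, 1.7191829681396484), (10.989197731018066, 38.77898025512695), 61.5498161315918)
```

View pics/w.png

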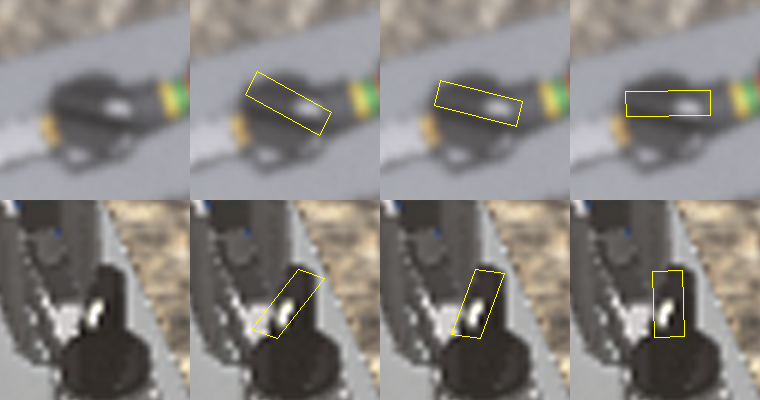

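>>> move_arm --targets '[0.035, 0.051, 0.02, 0, 0, 7, 100, 0.07, 0.102, 0.02, 0, 0, 14, 100, 0.105, 0.153, 0.02, 0, 0, 21, 100, 0.14, 0.204, 0.02, 0, 0, 28, 100, 0.17, 0.25, 0.02, 0, 0, 35, 100]'

```text
clock: 1.62
position: [0.394, -0.4438, 0.2148]
orientation: [0.0, 0.868, 0.497, 0.0]
force: [0.2, -0.6, -0.2]
finger_gap: 0.0645
gripper_force: 0.0
```

>>> move_arm --targets '[0.02, 0.029, 0, 0, 0, 7, 100, 0.041, 0.058, 0, 0, 0, 14, 100, 0.041, 0.058, 0, 0, 0, 17.5, 100, 0.041, 0.058, -0.02, 0, 0, 17.5, 100, 0.041, 0.058, -0.05, 0, 0, 17.5, 100]'

```text
clock: 2.03
position: [0.4356, -0.3876, 0.167]
orientation: [0.003, 0.784, 0.621, 0.0]
force: [-0.8, -0.5, -0.5]
finger_gap: 0.0566
gripper_force: 0.0
```

```bash
cat >> h.py <<'E'
def st():
    from rig import manip
    from scipy.spatial.transform import Rotation as Ro
    s=manip.sense(); R=Ro.from_quat(np.roll(s["orientation"],-1)).as_matrix()
    print("t",round(s["clock"],2),"p",s["position"].round(4),"yang",np.degrees(np.arctan2(R[1,1],R[0,1])).round(2),"zax",R[:,2].round(3),"F",s["force"].round(1),"T",s["torque"].round(2),"gap",round(s["finger_gap"],4),s["gripper_force"],"j",s["joint_pos"].round(2))
E
python3 -c "from h import *;st()"
```

```text
t 2.03 p [ 0.4356 -0.3876  0.167 ] yang -13.17 zax [ 0.004 -0.004 -1.   ] F [-0.8 -0.5 -0.5] T [-0.04 -0.01  0.02] gap 0.0566 0.0 j [-0.77 -0.08  1.69 -0.    1.53 -0.54]
```

>>> move_arm --targets '[0.02, 0.03, 0, 0, 0, 0, 100, 0.04, 0.06, 0, 0, 0, 0, 100, 0.052, 0.08, 0, 0, 0, 0, 100, 0.052, 0.08, 0, 0, 0, 0, 100, 0.052, 0.08, 0, 0, 0, 0, 100]'

```text
clock: 2.45
position: [0.4867, -0.3066, 0.1646]
orientation: [0.0, 0.784, 0.621, -0.0]
force: [0.1, 0.1, 0.3]
finger_gap: 0.0566
gripper_force: 0.0
```

```bash
python3 -c "from h import *;st()"
```

```text
t 2.45 p [ 0.4867 -0.3066  0.1646] yang -13.16 zax [ 0. -0. -1.] F [0.1 0.1 0.3] T [ 0.01 -0.06  0.03] gap 0.0566 0.0 j [-0.61 -0.09  1.7  -0.    1.53 -0.38]
```

>>> move_arm --targets '[0.001, -0.001, -0.03, 0, 0, 0, 100, 0.001, -0.001, -0.06, 0, 0, 0, 100, 0.001, -0.001, -0.089, 0, 0, 0, 100, 0.001, -0.001, -0.089, 0, 0, 0, 100, 0.001, -0.001, -0.089, 0, 0, 0, 180]'

```text
clock: 2.87
position: [0.4864, -0.3088, 0.0751]
orientation: [-0.001, 0.784, 0.62, -0.0]
force: [-0.6, 0.7, 0.7]
finger_gap: 0.0532
gripper_force: 0.0
```

>>> move_arm --targets '[0, 0, 0, 0, 0, 0, 230, 0, 0, 0, 0, 0, 0, 230, 0, 0, 0, 0, 0, 0, 255, 0, 0, 0, 0, 0, 0, 255, 0, 0, 0, 0, 0, 0, 255]'

```text
clock: 3.28
position: [0.4875, -0.3086, 0.0764]
orientation: [0.001, 0.784, 0.621, 0.0]
force: [0.7, 0.4, -0.5]
finger_gap: 0.021
gripper_force: 0.0
```

```bash
python3 -c "from h import *;st()"
```

```text
t 3.28 p [ 0.4875 -0.3086  0.0764] yang -13.27 zax [ 0.001 -0.001 -1.   ] F [ 0.7  0.4 -0.5] T [-0.05 -0.07 -0.02] gap 0.021 0.0 j [-0.61 -0.04  1.8  -0.    1.38 -0.38]
```

>>> move_arm --targets '[0, 0, -0.001, 0, 0, 0, 255, 0, 0, -0.001, 0, 0, 0, 255, 0, 0, -0.001, 0, 0, 0, 255]'

```text
clock: 3.53
position: [0.4875, -0.3085, 0.0747]
orientation: [0.0, 0.784, 0.621, 0.0]
force: [2.0, -0.7, 0.8]
finger_gap: 0.0105
gripper_force: 30.0
```

>>> move_arm --targets '[0, 0, 0, 0, 0, 4, 255, 0, 0, 0, 0, 0, 8, 255, 0, 0, 0, 0, 0, 12, 255, 0, 0, 0, 0, 0, 16, 255, 0, 0, 0, 0, 0, 20, 255]'

```text
clock: 3.95
position: [0.4882, -0.3085, 0.0747]
orientation: [0.001, 0.663, 0.749, 0.001]
force: [9.3, -1.2, -2.8]
finger_gap: 0.0099
gripper_force: 30.1
```

```bash
python3 -c "from h import *;st()"
```

```text
t 3.95 p [ 0.4882 -0.3085  0.0747] yang 6.92 zax [ 0.002 -0.    -1.   ] F [ 9.3 -1.2 -2.8] T [-0.26 -1.81 -0.19] gap 0.0099 30.131958425045013 j [-0.61 -0.04  1.8   0.    1.38 -0.73]
```

>>> move_arm --targets '[0.001, 0, 0, 0, 0, 5, 255, 0.001, 0, 0, 0, 0, 10, 255, 0.001, 0, 0, 0, 0, 15, 255, 0.001, 0, 0, 0, 0, 20, 255, 0.001, 0, 0, 0, 0, 25, 255]'

```text
clock: 4.37
position: [0.4893, -0.3082, 0.0747]
orientation: [0.001, 0.485, 0.875, 0.001]
force: [9.8, 1.7, -2.7]
finger_gap: 0.01
gripper_force: 30.1
```

```bash
python3 -c "from h import *;st()"
```

```text
t 4.37 p [ 0.4893 -0.3082  0.0747] yang 31.98 zax [ 0.002  0.    -1.   ] F [ 9.8  1.7 -2.7] T [ 0.32 -1.98 -0.15] gap 0.01 30.13674169778824 j [-0.61 -0.04  1.8   0.    1.38 -1.17]
```

>>> move_arm --targets '[0.001, 0, 0, 0, 0, 5, 255, 0.001, 0, 0, 0, 0, 10, 255, 0.001, 0, 0, 0, 0, 15, 255, 0.001, 0, 0, 0, 0, 20, 255, 0.001, 0, 0, 0, 0, 25, 255]'

```text
clock: 4.78
position: [0.4902, -0.3076, 0.0747]
orientation: [0.001, 0.284, 0.959, 0.001]
force: [8.5, 6.7, 0.7]
finger_gap: 0.0105
gripper_force: 30.1
```

>>> move_arm --targets '[0, 0, 0, 0, 0, 2, 255, 0, 0, 0, 0, 0, 4, 255, 0, 0, 0, 0, 0, 4, 255]'

```text
clock: 5.03
position: [0.4903, -0.3074, 0.0747]
orientation: [0.001, 0.251, 0.968, 0.001]
force: [8.0, 7.2, 1.0]
finger_gap: 0.0105
gripper_force: 30.1
```

```bash
python3 -c "from h import *;st()"
```

```text
t 5.03 p [ 0.4903 -0.3074  0.0747] yang 60.88 zax [ 0.002  0.002 -1.   ] F [8.  7.2 1. ] T [ 1.39 -1.67 -0.12] gap 0.0105 30.073410272598267 j [-0.61 -0.03  1.8   0.    1.38 -1.67]
```

>>> move_arm --targets '[0, 0.001, 0, 0, 0, 2, 255, 0, 0.001, 0, 0, 0, 4, 255, 0, 0.001, 0, 0, 0, 4, 255]'

```text
clock: 5.28
position: [0.4903, -0.307, 0.0747]
orientation: [0.001, 0.217, 0.976, 0.0]
force: [8.6, 1.8, -1.6]
finger_gap: 0.0105
gripper_force: 30.1
```

```bash
python3 -c "from h import *;st()"
```

```text
t 5.28 p [ 0.4903 -0.307   0.0747] yang 64.88 zax [ 0.002  0.    -1.   ] F [ 8.6  1.8 -1.6] T [ 0.35 -1.79 -0.16] gap 0.0105 30.05509078502655 j [-0.6  -0.04  1.8   0.    1.38 -1.74]
```

>>> move_arm --targets '[0, 0, 0, 0, 0, 2, 255, 0, 0, 0, 0, 0, 4, 255, 0, 0, 0, 0, 0, 4, 255]'

```text
clock: 5.53
position: [0.4903, -0.307, 0.0747]
orientation: [0.001, 0.183, 0.983, 0.0]
force: [8.1, 1.6, -0.7]
finger_gap: 0.0102
gripper_force: 31.2
```

```bash
python3 -c "from h import *;st()"
```

```text
t 5.53 p [ 0.4903 -0.307   0.0747] yang 68.86 zax [ 0.002  0.    -1.   ] F [ 8.1  1.6 -0.7] T [ 0.46 -1.81 -0.46] gap 0.0102 31.191267846152186 j [-0.6  -0.04  1.8   0.    1.38 -1.81]
```

>>> move_arm --targets '[0, 0, 0, 0, 0, 1, 255, 0, 0, 0, 0, 0, 2, 255, 0, 0, 0, 0, 0, 2, 255]'

```text
clock: 5.78
position: [0.4903, -0.3071, 0.0747]
orientation: [0.001, 0.167, 0.986, 0.0]
force: [8.8, 2.2, -1.0]
finger_gap: 0.0109
gripper_force: 32.3
```

```bash
python3 -c "from h import *;st()"
```

```text
t 5.78 p [ 0.4903 -0.3071  0.0747] yang 70.78 zax [ 0.002  0.    -1.   ] F [ 8.8  2.2 -1. ] T [ 0.4  -1.85 -0.47] gap 0.0109 32.25689391139895 j [-0.6  -0.04  1.8   0.    1.38 -1.84]
```

>>> move_arm --targets '[0, 0, 0, 0, 0, -1, 140, 0, 0, 0, 0, 0, -1, 140, 0, 0, 0, 0, 0, -1, 140, 0, 0, 0, 0, 0, -1, 140, 0, 0, 0.03, 0, 0, -1, 140]'

```text
clock: 6.2
position: [0.4872, -0.3061, 0.0994]
orientation: [-0.004, 0.176, 0.984, 0.002]
force: [0.7, 0.1, -0.4]
finger_gap: 0.0388
gripper_force: 0.0
```

>>> move_arm --targets '[0, 0, 0.03, 0, 0, 0, 140, 0, 0, 0.065, 0, 0, 7, 60, 0, 0, 0.1, 0, 0, 14, 0, -0.01, 0.02, 0.115, 0, 0, 21, 0, -0.02, 0.055, 0.115, 0, 0, 28, 0]'

```text
clock: 6.62
position: [0.4698, -0.2542, 0.2234]
orientation: [0.002, -0.069, 0.998, -0.002]
force: [0.4, 0.8, 0.5]
finger_gap: 0.064
gripper_force: 0.0
```

>>> move_arm --targets '[-0.005, 0.03, 0, 0, 0, 7, 0, -0.01, 0.053, 0, 0, 0, 8, 0, -0.01, 0.053, 0, 0, 0, 8, 0, -0.01, 0.053, 0, 0, 0, 8, 0]'

```text
clock: 6.95
position: [0.4592, -0.1988, 0.22]
orientation: [0.0, -0.137, 0.991, -0.0]
force: [-0.6, -1.0, 0.4]
finger_gap: 0.0902
gripper_force: 0.0
```

```bash
python3 -c "from h import *;st()"
python3 - <<'E'
from rig import imaging
import cv2,numpy as np
from h import *
v=[]
for c in("top","side"):
    f=imaging.grab_frame(c); np.savez(f"/tmp/{c}2.npz",**f)
    u,w=proj(f,[.475,-.27,.06]).astype(int); v.append(cv2.resize(f["img"][w-75:w+75,u-75:u+75],None,fx=2.6,fy=2.6,interpolation=cv2.INTER_CUBIC))
cv2.imwrite("pics/ab.png",np.hstack(v))
E
```

```text
t 6.95 p [ 0.4592 -0.1988  0.22  ] yang 105.8 zax [ 0.001 -0.001 -1.   ] F [-0.6 -1.   0.4] T [ 0.11 -0.14 -0.01] gap 0.0902 0.0 j [-0.46 -0.28  1.77 -0.    1.65 -2.31]
```

View pics/ab.png

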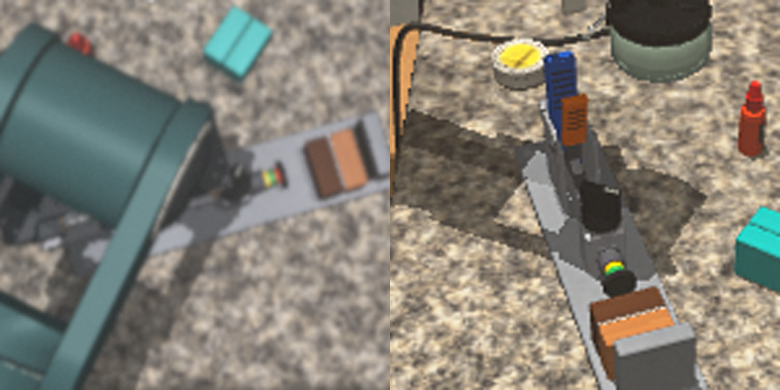

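>>> move_arm --targets '[0, 0, -0.03, 0, 0, 0, 0, 0, 0, -0.07, 0, 0, 0, 0, 0, 0, -0.1, 0, 0, 0, 0, 0, 0, -0.113, 0, 0, 0, 0, 0, 0, -0.113, 0, 0, 0, 0]'

```text
clock: 7.47
position: [0.458, -0.1995, 0.1035]
orientation: [-0.002, -0.136, 0.991, 0.001]
force: [0.0, 0.1, -0.7]
finger_gap: 0.0932
gripper_force: 0.0
```

```bash
cat >> h.py <<'E'
def look(tag,save=True):
    from rig import imaging
    a=np.radians(-74.3); ex=np.array([np.cos(a),np.sin(a)]); ey=np.array([-ex[1],ex[0]]); O=np.array([.4535,-.1775])
    f=imaging.grab_frame("top"); np.savez(f"/tmp/{tag}.npz",**f)
    xs=np.arange(.13,.30,.0005); ys=np.arange(-.045,.0451,.0005); X,Y=np.meshgrid(xs,ys)
    # rectified at nose-top height z=.045
    P=np.concatenate([O+X[...,None]*ex+Y[...,None]*ey,np.full(X.shape+(1,),.045)],-1); m=proj(f,P).astype(np.float32)
    r=cv2.remap(f["img"],m[...,0],m[...,1],cv2.INTER_CUBIC)
    cv2.imwrite(f"/tmp/r_{tag}.png",r); return r
E
python3 - <<'E'
from h import *
st(); r=look("a0"); cv2.imwrite("pics/r0.png",cv2.resize(r,None,fx=2.3,fy=2.3))
hsv=cv2.cvtColor(r,cv2.COLOR_BGR2HSV)
j=slice(84,98)
for i in range(60,200,2): print(130+i/2,r[j,i].mean(0).astype(int),hsv[90,i],end=" | ")
E
```

```text
t 7.47 p [ 0.458  -0.1995  0.1035] yang 105.66 zax [-0.005  0.002 -1.   ] F [ 0.   0.1 -0.7] T [ 0.09 -0.12  0.03] gap 0.0932 0.0 j [-0.46 -0.23  1.92 -0.    1.45 -2.31]
160.0 [110 105 106] [124  16 114] | 161.0 [110 105 106] [125  14 113] | 162.0 [109 105 107] [135   9 112] | 163.0 [108 107 110] [165   5 112] | 164.0 [106 115 120] [ 20  31 124] | 165.0 [105 128 136] [ 23  59 139] | 166.0 [105 144 156] [ 23  86 158] | 167.0 [106 164 178] [ 25 105 180] | 168.0 [108 182 196] [ 25 119 200] | 169.0 [110 194 204] [ 27 121 209] | 170.0 [112 199 201] [ 29 116 208] | 171.0 [113 197 188] [ 33 113 205] | 172.0 [114 192 169] [ 38 107 198] | 173.0 [114 186 147] [ 46 100 191] | 174.0 [114 179 129] [ 53  96 185] | 175.0 [113 172 119] [ 56  91 176] | 176.0 [110 164 119] [ 55  86 167] | 177.0 [106 155 130] [ 46  83 159] | 178.0 [101 142 148] [ 28  82 150] | 179.0 [ 96 128 166] [ 14 112 171] | 180.0 [ 90 112 178] [  8 130 184] | 181.0 [ 82  97 177] [  5 141 184] | 182.0 [ 76  85 165] [  3 142 172] | 183.0 [ 70  75 144] [  3 135 151] | 184.0 [ 65  69 121] [  2 119 124] | 185.0 [ 64  66 101] [  2  98 1
[... 838 characters left out ...]
 [120  10 155] | 210.0 [147 142 142] [120   9 148] | 211.0 [135 132 132] [132   9 137] | 212.0 [121 117 119] [140   6 120] | 213.0 [105 103 105] [160   7 107] | 214.0 [88 88 91] [ 0 11 91] | 215.0 [74 75 82] [ 4 25 82] | 216.0 [66 69 78] [ 8 39 78] | 217.0 [62 67 81] [ 8 61 80] | 218.0 [62 69 87] [ 9 76 87] | 219.0 [63 73 95] [10 83 95] | 220.0 [ 65  77 102] [ 10  95 102] | 221.0 [ 66  79 106] [ 10  97 105] | 222.0 [ 67  80 108] [ 10  98 107] | 223.0 [ 68  81 109] [ 10 100 110] | 224.0 [ 69  82 110] [ 10  96 111] | 225.0 [ 70  82 110] [ 10  94 111] | 226.0 [ 69  81 109] [ 10  95 110] | 227.0 [ 68  80 109] [  9  96 109] | 228.0 [ 68  80 108] [  9  94 108] | 229.0 [ 67  80 108] [  9  94 108] |
```

View pics/r0.png

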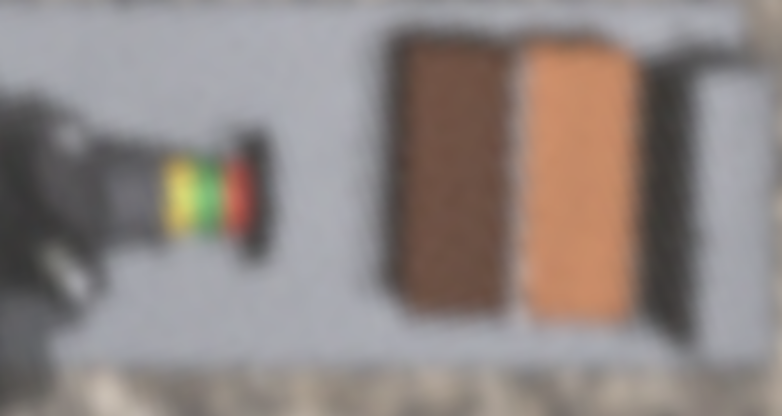

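>>> move_arm --targets '[0, 0, 0, 0, 0, 0, 60, 0, 0, 0, 0, 0, 0, 150, 0, 0, 0, 0, 0, 0, 150, 0, 0, 0, 0, 0, 0, 150, 0, 0, 0, 0, 0, 0, 150]'

```text
clock: 7.93
position: [0.4598, -0.1998, 0.1076]
orientation: [0.001, -0.137, 0.991, -0.001]
force: [0.4, -3.2, 2.6]
finger_gap: 0.0643
gripper_force: 1.6
```

>>> move_arm --targets '[0, 0, 0, 0, 0, 0, 150, 0, 0, 0, 0, 0, 0, 150, 0, 0, 0, 0, 0, 0, 150, 0, 0, 0, 0, 0, 0, 150, 0, 0, 0, 0, 0, 0, 150]'

```text
clock: 8.35
position: [0.459, -0.1982, 0.1067]
orientation: [-0.0, -0.137, 0.991, 0.001]
force: [-3.4, 10.1, 8.6]
finger_gap: 0.039
gripper_force: 9.0
```

```bash
cat >> h.py <<'E'
def bands(r):
    """sub-pixel band edges (mm, clamp x) along nose: yellow start, Y/G, G/R, red end, pad end"""
    p=r[84:98].mean(0); x=130+np.arange(r.shape[1])*.5; B,G,R=p[:,0],p[:,1],p[:,2]
    xs=lambda c:[round(float(x[i]+.5*c[i]/(c[i]-c[i+1])),1) for i in range(len(c)-1) if c[i]*c[i+1]<0]
    sat=p.max(1)-p.min(1)-40
    print("sat edges",xs(sat),"R-G",xs(np.where(sat>-25,R-G,-1e-9)+1e-6))
E
python3 - <<'E'
from h import *
st(); bands(cv2.imread("/tmp/r_a0.png")); bands(look("a1"))
E
```

```text
t 8.35 p [ 0.459  -0.1982  0.1067] yang 105.74 zax [-0.001  0.003 -1.   ] F [-3.4 10.1  8.6] T [1.83 0.55 0.02] gap 0.039 8.987616479862481 j [-0.46 -0.23  1.92  0.    1.46 -2.31]
sat edges [165.5, 184.8, 221.2, 230.1, 243.0, 268.4] R-G [170.3, 177.8]
sat edges [172.9, 192.1, 221.3, 230.2, 243.0, 268.4] R-G [177.9, 185.2]
```

>>> move_arm --targets '[0, 0, 0, 0, 0, 0, 10, 0, 0, 0, 0, 0, 0, 10, -0.0005, 0.002, 0, 0, 0, 0, 10, -0.0005, 0.002, 0, 0, 0, 0, 10, -0.0005, 0.002, 0, 0, 0, 0, 10]'

```text
clock: 8.82
position: [0.4586, -0.1972, 0.1062]
orientation: [-0.0, -0.137, 0.991, 0.0]
force: [0.8, -0.6, -0.7]
finger_gap: 0.0677
gripper_force: 0.3
```

>>> move_arm --targets '[0, 0, 0, 0, 0, 0, 10, 0, 0, 0, 0, 0, 0, 10, 0, 0, 0, 0, 0, 0, 10, 0, 0, 0, 0, 0, 0, 10, 0, 0, 0, 0, 0, 0, 10]'

```text
clock: 9.23
position: [0.4587, -0.1974, 0.1065]
orientation: [-0.0, -0.137, 0.991, 0.0]
force: [-0.4, -0.4, 0.5]
finger_gap: 0.0891
gripper_force: 0.2
```

Run:
```python
from h import *
st(); bands(look("a2"))
```

```text
t 9.23 p [ 0.4587 -0.1974  0.1065] yang 105.72 zax [-0.  0. -1.] F [-0.4 -0.4  0.5] T [ 0.01 -0.18 -0.02] gap 0.0891 0.21430873777717352 j [-0.46 -0.24  1.92 -0.    1.46 -2.3 ]
sat edges [172.9, 192.2, 221.7, 243.1, 268.3] R-G [177.9, 185.2]
```

>>> move_arm --targets '[0, 0, 0, 0, 0, 0, 80, 0, 0, 0, 0, 0, 0, 155, 0, 0, 0, 0, 0, 0, 155, 0, 0, 0, 0, 0, 0, 155, 0, 0, 0, 0, 0, 0, 155]'

```text
clock: 9.7
position: [0.4589, -0.1976, 0.1068]
orientation: [0.0, -0.137, 0.991, -0.0]
force: [1.3, -2.7, 2.1]
finger_gap: 0.0605
gripper_force: 1.5
```

>>> move_arm --targets '[0, 0, 0, 0, 0, 0, 155, 0, 0, 0, 0, 0, 0, 155, 0, 0, 0, 0, 0, 0, 155, 0, 0, 0, 0, 0, 0, 155, 0, 0, 0, 0, 0, 0, 155]'

```text
clock: 10.12
position: [0.4587, -0.1972, 0.1065]
orientation: [-0.0, -0.137, 0.991, 0.0]
force: [-0.0, -0.6, 3.8]
finger_gap: 0.0366
gripper_force: 3.4
```

Run:
```python
from h import *
st(); bands(look("a3"))
```

```text
t 10.12 p [ 0.4587 -0.1972  0.1065] yang 105.73 zax [-0.     0.001 -1.   ] F [-0.  -0.6  3.8] T [ 0.05 -0.18  0.02] gap 0.0366 3.3661853056401014 j [-0.46 -0.24  1.92  0.    1.46 -2.3 ]
sat edges [181.8, 200.9, 243.0, 268.4] R-G [186.6, 194.4]
```

>>> move_arm --targets '[0, 0, 0, 0, 0, 0, 10, 0, 0, 0, 0, 0, 0, 10, 0, 0, 0, 0, 0, 0, 10, 0, 0, 0, 0, 0, 0, 10, 0, 0, 0, 0, 0, 0, 10]'

```text
clock: 10.58
position: [0.4586, -0.1972, 0.1062]
orientation: [-0.0, -0.137, 0.991, 0.0]
force: [0.0, -0.2, -0.6]
finger_gap: 0.0652
gripper_force: 0.3
```

>>> move_arm --targets '[0, 0, 0, 0, 0, 0, 10, 0, 0, 0, 0, 0, 0, 10, 0, 0, 0, 0, 0, 0, 10, 0, 0, 0, 0, 0, 0, 10, 0, 0, 0, 0, 0, 0, 10]'

```text
clock: 11.0
position: [0.4588, -0.1974, 0.1065]
orientation: [-0.0, -0.137, 0.991, 0.0]
force: [0.2, 0.4, -0.6]
finger_gap: 0.0891
gripper_force: 0.2
```

>>> move_arm --targets '[0, 0, 0, 0, 0, 0, 80, 0, 0, 0, 0, 0, 0, 155, 0, 0, 0, 0, 0, 0, 155, 0, 0, 0, 0, 0, 0, 155, 0, 0, 0, 0, 0, 0, 155]'

```text
clock: 11.42
position: [0.459, -0.1976, 0.1068]
orientation: [0.0, -0.137, 0.991, -0.0]
force: [1.7, -2.4, 2.3]
finger_gap: 0.0605
gripper_force: 1.5
```

>>> move_arm --targets '[0, 0, 0, 0, 0, 0, 155, 0, 0, 0, 0, 0, 0, 155, 0, 0, 0, 0, 0, 0, 155, 0, 0, 0, 0, 0, 0, 155, 0, 0, 0, 0, 0, 0, 155]'

```text
clock: 11.83
position: [0.4588, -0.1972, 0.1066]
orientation: [0.0, -0.137, 0.991, 0.0]
force: [0.3, 0.4, 3.0]
finger_gap: 0.0369
gripper_force: 3.5
```

Run:
```python
from h import *
st(); r=look("a4"); bands(r); cv2.imwrite("pics/r4.png",cv2.resize(r,None,fx=2.3,fy=2.3))
```

```text
t 11.83 p [ 0.4588 -0.1972  0.1066] yang 105.73 zax [-0.     0.001 -1.   ] F [0.3 0.4 3. ] T [ 0.13 -0.21  0.04] gap 0.0369 3.4817123087123036 j [-0.46 -0.24  1.92  0.    1.46 -2.3 ]
sat edges [189.8, 209.1, 221.6, 226.1, 243.0, 268.4] R-G [194.8, 202.1]
```

View pics/r4.png

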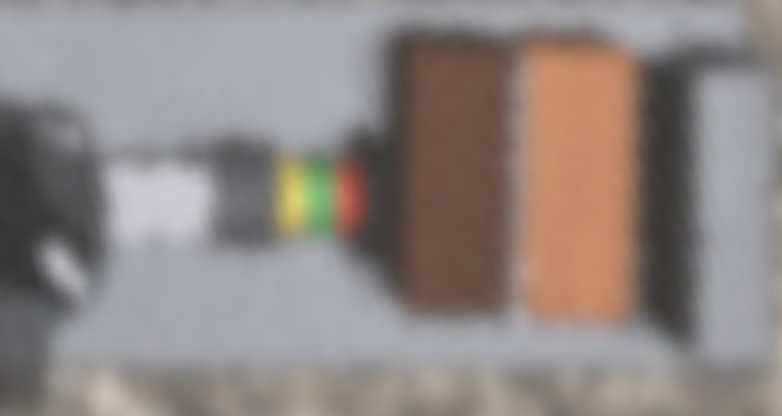

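>>> move_arm --targets '[0, 0, 0, 0, 0, 0, 10, 0, 0, 0, 0, 0, 0, 10, 0, 0, 0, 0, 0, 0, 10, 0, 0, 0, 0, 0, 0, 10, 0, 0, 0, 0, 0, 0, 10]'

```text
clock: 12.3
position: [0.4586, -0.1973, 0.1062]
orientation: [-0.0, -0.137, 0.991, 0.0]
force: [-0.2, -1.4, -0.9]
finger_gap: 0.0654
gripper_force: 0.3
```

>>> move_arm --targets '[0, 0, 0, 0, 0, 0, 10, 0, 0, 0, 0, 0, 0, 10, 0, 0, 0, 0, 0, 0, 10, 0, 0, 0, 0, 0, 0, 10, 0, 0, 0, 0, 0, 0, 10]'

```text
clock: 12.72
position: [0.4588, -0.1974, 0.1066]
orientation: [0.0, -0.137, 0.991, 0.0]
force: [0.6, -0.7, -0.2]
finger_gap: 0.0889
gripper_force: 0.2
```

>>> move_arm --targets '[0, 0, 0, 0, 0, 0, 80, 0, 0, 0, 0, 0, 0, 155, 0, 0, 0, 0, 0, 0, 155, 0, 0, 0, 0, 0, 0, 155, 0, 0, 0, 0, 0, 0, 155]'

```text
clock: 13.13
position: [0.4589, -0.1976, 0.1068]
orientation: [0.0, -0.137, 0.991, -0.0]
force: [1.9, -3.0, 1.6]
finger_gap: 0.061
gripper_force: 1.5
```

>>> move_arm --targets '[0, 0, 0, 0, 0, 0, 155, 0, 0, 0, 0, 0, 0, 155, 0, 0, 0, 0, 0, 0, 155, 0, 0, 0, 0, 0, 0, 155, 0, 0, 0, 0, 0, 0, 155]'

```text
clock: 13.55
position: [0.4588, -0.1972, 0.1066]
orientation: [0.0, -0.137, 0.991, 0.0]
force: [-1.1, 0.1, 3.9]
finger_gap: 0.0368
gripper_force: 3.7
```

Run:
```python
from h import *
st(); r=look("a5"); bands(r); cv2.imwrite("pics/r5.png",cv2.resize(r,None,fx=2.3,fy=2.3))
```

```text
t 13.55 p [ 0.4588 -0.1972  0.1066] yang 105.73 zax [-0.     0.001 -1.   ] F [-1.1  0.1  3.9] T [ 0.02 -0.2   0.02] gap 0.0368 3.7275182688608766 j [-0.46 -0.24  1.92  0.    1.46 -2.3 ]
sat edges [198.2, 216.2, 225.6, 229.8, 235.2, 247.3, 272.6] R-G [201.6, 209.5]
```

View pics/r5.png

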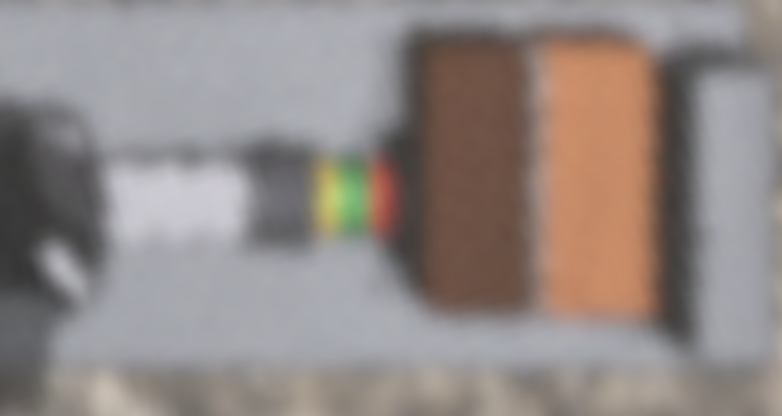

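>>> move_arm --targets '[0, 0, 0, 0, 0, 0, 10, 0, 0, 0, 0, 0, 0, 10, 0, 0, 0, 0, 0, 0, 10, 0, 0, 0, 0, 0, 0, 10, 0, 0, 0, 0, 0, 0, 10]'

```text
clock: 14.02
position: [0.4585, -0.1973, 0.1062]
orientation: [-0.0, -0.137, 0.991, 0.0]
force: [1.2, -0.4, -1.1]
finger_gap: 0.0655
gripper_force: 0.3
```

>>> move_arm --targets '[0, 0, 0, 0, 0, 0, 10, 0, 0, 0, 0, 0, 0, 10, 0, 0, 0, 0, 0, 0, 10, 0, 0, 0, 0, 0, 0, 10, 0, 0, 0, 0, 0, 0, 10]'

```text
clock: 14.43
position: [0.4588, -0.1974, 0.1065]
orientation: [0.0, -0.137, 0.991, 0.0]
force: [-0.7, -0.4, -0.0]
finger_gap: 0.089
gripper_force: 0.2
```

Run:
```python
from h import *
bands(look("a6"))
```

```text
sat edges [198.1, 216.5, 226.4, 231.7, 247.5, 273.0] R-G [202.1, 209.7]
```

>>> move_arm --targets '[0, 0, 0, 0, 0, 0, 80, 0, 0, 0, 0, 0, 0, 130, 0, 0, 0, 0, 0, 0, 130, 0, 0, 0, 0, 0, 0, 130, 0, 0, 0, 0, 0, 0, 130]'

```text
clock: 14.9
position: [0.459, -0.1977, 0.1069]
orientation: [0.0, -0.137, 0.991, -0.0]
force: [1.4, -2.6, 3.3]
finger_gap: 0.0609
gripper_force: 1.7
```

>>> move_arm --targets '[0, 0, 0, 0, 0, 0, 130, 0, 0, 0, 0, 0, 0, 130, 0, 0, 0, 0, 0, 0, 130, 0, 0, 0, 0, 0, 0, 130, 0, 0, 0, 0, 0, 0, 130]'

```text
clock: 15.32
position: [0.459, -0.1976, 0.1068]
orientation: [0.0, -0.137, 0.991, -0.0]
force: [0.7, -4.7, 4.7]
finger_gap: 0.0459
gripper_force: 2.7
```

Run:
```python
from h import *
st(); r=look("a7"); bands(r)
```

```text
t 15.32 p [ 0.459  -0.1976  0.1068] yang 105.72 zax [ 0.001 -0.001 -1.   ] F [ 0.7 -4.7  4.7] T [-0.97 -0.45 -0.03] gap 0.0459 2.738261588383466 j [-0.46 -0.24  1.92 -0.    1.45 -2.3 ]
sat edges [204.8, 218.5, 229.1, 237.2, 238.2, 250.3, 275.4] R-G [202.5, 212.1]
```

>>> move_arm --targets '[0, 0, 0, 0, 0, 0, 140, 0, 0, 0, 0, 0, 0, 145, 0, 0, 0, 0, 0, 0, 150, 0, 0, 0, 0, 0, 0, 152, 0, 0, 0, 0, 0, 0, 152]'

```text
clock: 15.78
position: [0.4589, -0.1976, 0.1067]
orientation: [0.0, -0.137, 0.991, -0.0]
force: [0.7, -5.2, 3.6]
finger_gap: 0.0377
gripper_force: 3.2
```

Run:
```python
from h import *
st(); r=look("a8"); bands(r); cv2.imwrite("pics/r8.png",cv2.resize(r,None,fx=2.3,fy=2.3))
```

```text
t 15.78 p [ 0.4589 -0.1976  0.1067] yang 105.72 zax [ 0. -0. -1.] F [ 0.7 -5.2  3.6] T [-0.8  -0.42 -0.01] gap 0.0377 3.240260810125619 j [-0.46 -0.24  1.92 -0.    1.45 -2.3 ]
sat edges [151.8, 156.5, 206.5, 218.5, 228.3, 233.7, 250.3, 275.4] R-G [204.5, 212.1]
```

View pics/r8.png

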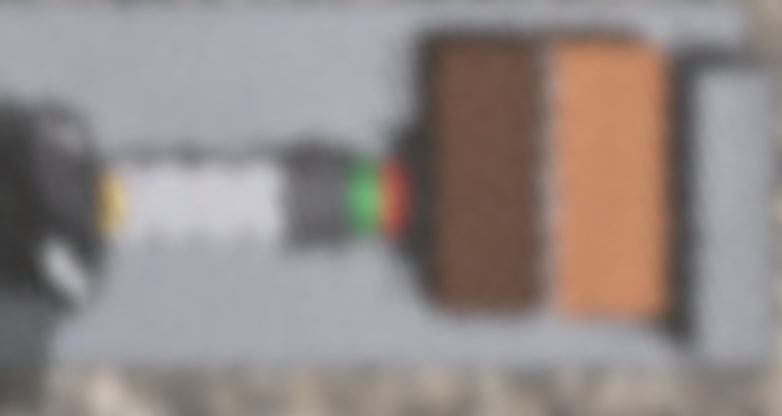

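>>> move_arm --targets '[0, 0, 0, 0, 0, 0, 153, 0, 0, 0, 0, 0, 0, 153, 0, 0, 0, 0, 0, 0, 153, 0, 0, 0, 0, 0, 0, 153, 0, 0, 0, 0, 0, 0, 153]'

```text
clock: 16.25
position: [0.4588, -0.1974, 0.1067]
orientation: [0.0, -0.137, 0.991, -0.0]
force: [1.7, -3.2, 5.7]
finger_gap: 0.0375
gripper_force: 3.8
```

Run:
```python
from h import *
from rig import manip
st(); bands(look("a9")); print(manip.hand_in())
```

```text
t 16.25 p [ 0.4588 -0.1974  0.1067] yang 105.72 zax [ 0. -0. -1.] F [ 1.7 -3.2  5.7] T [-0.6  -0.4  -0.04] gap 0.0375 3.8387338863685727 j [-0.46 -0.24  1.92  0.    1.46 -2.3 ]
sat edges [151.8, 156.6, 206.6, 218.5, 228.8, 232.9, 250.3, 275.4] R-G [204.5, 212.1]
the job is handed in; nothing more can be done
None
```

I turned the lock knob to its stop and pumped the trigger until the block stopped moving against the fixed jaw, then handed in at 16 s with the trigger still squeezed; the nose is about 7 mm in, with the yellow band gone and the red band fully showing.

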